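# Close up the strip reader and its slide box

## Task

The calibration is finished: close up the strip reader and its calibration-slide box. Push the reader's strip tray fully home with the fingertips, and push the box's raised lid over from behind until it lies fully shut. Do not grasp or lift anything, leave the slide box where it stands, and do not disturb the other things on the worktop.

Things in the scene. Friction and masses are not known exactly. Their poses are not given: they have to be found in the camera images.
- tray_home (a point): fixed to the strip reader (pale grey analyzer, 328 mm deep, 300 mm wide, keypad on its sloping top, fixed, its front to the robot, turned up to 0.12 rad): where tray_front stands when the tray is home. x level from the reader's front to its back, y to its left, z up. The reader's solid front begins 15 mm behind this point, 55 to 60 mm high; from 145 mm behind it is 112 mm high.
- strip_reader_tray (a joint): travel of the strip tray in m: 0 fully home, up to 0.075 fully out toward the reader's front; slides with about 1.2 N of friction, stays where it is left, and has a stop at 0.
- tray_front (a point): middle of the front end of the strip tray, a narrow dark tongue 19 mm wide and 6 mm thick, 23 mm above the worktop at the reader's front right of the middle. It is the face to push, level, toward tray_home. When the tray is home this end still stands 15 to 20 mm proud of the reader's solid front beside it.
- slide_box: the calibration-slide box: a flat white box, 154 x 75 mm and 12 mm high when shut, loose on the worktop (about 0.2 kg). Origin: centre of its underside; its x axis points along its long side to the end where the lid is hinged. At the start it stands with this hinge end to the left as seen from the robot, give or take half a radian.
- slide_box_lid (a joint): angle of the box's lid in rad: 0 shut flat, 1.57 upright, stop at 1.92 leaning back. At the start it is open past upright. The hinge has slight friction; once pushed well past upright toward the box the lid falls shut by itself.
- lid_hinge (a point): on the hinge line of the lid, at the middle of the lid's width, 76 mm along +x of the box from its centre and 7 mm above the worktop.
- lid_edge (a point): middle of the lid's free edge, 151 mm from lid_hinge. The lid is a flat plate 76 mm wide and 4 mm thick; its mid-plane lies 3 mm to the back (outer) side of the hinge line. To shut it, push its back (the side away from the box) over toward -x of the box.
- cassette: bystander: flat white test cassette, 70 x 20 x 5 mm, lying loose near the slide box; origin at the centre of its underside
- timer: bystander: bench timer with three keys, 64 x 64 x 19 mm, loose on the right; origin at the centre of its underside
- cup: bystander: sample cup with a white lid, 61 mm across and 68 mm high, loose on the right; origin at the centre of its underside
- strip_bottle: bystander: upright bottle with a black cap, 44 mm across and 122 mm high, loose at the left of the reader; origin at the centre of its underside
- coverglass_box: bystander: small carton, 55 x 55 x 22 mm, loose to the left of the reader; origin at the centre of its underside
- marker: bystander: marker pen, 17 x 135 x 16 mm, lying loose at the front right; origin at the centre of its underside
- lancet_box: bystander: small carton, 47 x 71 x 60 mm, loose to the left of the reader; origin at the centre of its underside

How it is judged:
At the end, for the whole second after the job is handed in: The strip tray is home to within 4 mm, the box's lid is shut to within 0.05 rad, the slide box lies flat and at rest within 30 mm of where it stood, and every other thing is within 25 mm of where it stood (value of joint strip_reader_tray below 0.004 m and value of joint slide_box_lid below 0.05 rad and distance of slide_box from where it was at the start of the episode below 0.03 m and height (world z) of slide_box below 0.005 m and angle between slide_box's own z axis and vertical below 0.05 rad and linear speed of slide_box below 0.01 m/s and distance of each of cassette, timer, cup, strip_bottle, coverglass_box, marker, lancet_box from where it was at the start of the episode below 0.025 m); the robot touches nothing.
It fails at once if the slide box is lifted or tipped (height (world z) of slide_box above 0.012 m or angle between slide_box's own z axis and vertical above 0.2 rad).
It fails at once if the slide box is shoved or carried more than 30 mm from its place (distance of slide_box from where it was at the start of the episode above 0.03 m).
It fails at once if a bystander is lifted, shoved or carried more than 25 mm (distance of any of cassette, timer, cup, strip_bottle, coverglass_box, marker, lancet_box from where it was at the start of the episode above 0.025 m).
It also fails if it takes over 45 s, if anything falls off the work surface, if the arm or the gripper's body presses on something with over 40 N, if the wrist force passes 120 N, or if a joint passes its speed limit or range.

## Robot

A 6-joint arm with a two-finger parallel gripper is mounted at the origin on a cart in front of the work surface, level with it; the furniture and walls round the work are solid. World frame = base frame: x ahead of the robot, y to its left, z up, the work surface at z = 0. Lengths are in m, angles in rad, forces in N, time in s.
With the tool pointing down it reaches from about 0.35 to 0.775 m from the base axis. Payload 7.3 kg.
Tool frame: the origin (TCP) lies at the centre of the arm's flange, where the gripper is bolted on; the fingertips stand 178 mm ahead of it and the grasp point (between the pads) lies robot.pinch_z ahead of it (robot.pinch_z is the distance from the TCP to the grasp point, in m); x points along the fingers, z is the direction in which the jaws open and shut, and the axes are right-handed (so a half turn about x gives the same grasp; the last joint's range is limited). The gripper opens to 92 mm and grips with 3 to 60 N. Pads are 19 mm wide; open, the fingers measure 130 mm over their backs; the gripper's body (75 mm by 190 mm) begins 47 mm behind the grasp point.
Start: joints at [0.964, 0.342, 1.524, -0, 1.275, -0.146], TCP at [0.233, 0.47, 0.405] pointing down, gripper open.
Joint ranges: [-2.53, 2.53], [-0.77, 2.02], [0.04, 2.7], [-1, 4.14], [0.28, 2.66], [-3.11, 3.11]. Speed limits (rad/s): [2.57, 2.57, 3.14, 3.14, 3.14, 3.14].

## Interface

Orientations are given as [roll, pitch, yaw] about the fixed x, y, z axes, in that order (R = Rz(yaw) Ry(pitch) Rx(roll)).
In Python, from cell import robot gives the robot as it stands.
- The arm moves only by the shell command python3 -m jog 'ROWS' [FORCE]. ROWS is JSON, a list of rows, each an object of numbers: "fingers": the closure, from 0 (fully open) to 1 (shut); "x", "y", "z": the shift along the tool's x, y, z in cm; "spin": the turn about the tool's x in degrees. A call has 1 to 5 rows; each row is the pose to reach, as a shift and turn from the pose commanded when the call began, along the tool's axes at that moment; what a row does not reach only later rows make up. A row lasts 1/8 s, in which the tool goes at most 62.5 mm and 10.7 degrees, less where a joint would pass 70% of its speed; a pose out of reach is approached as far as the arm can. A call with a gripper value outside its range is refused whole. The fingers move at their own pace and stop on an object; FORCE is the grip in N (left out, the last holds). Time passes only in rows, so rows that repeat a pose let the fingers close. It gives the time, the measured TCP pose, the force and the opening at its end, in the units of the state.
- robot.observe(): the state, without advancing time (a new reading comes with each control period).
- robot.read_camera(name): name is "side" or "top"; returns a dict with "color" (480x640x3 uint8, red, green, blue), "mtx" (3x3 intrinsics, pixels), "view" (4x4, takes a point from world to camera coordinates). Camera axes: x right, y down, z forward; pixel columns grow to the right and rows downward; lengths in m; the calibration is good to about 2 mm. A picture is of the moment at which its call begins. There is no depth.
- robot.hand_in(): hands the job in, once; it reports no verdict.
Trained networks look in a picture, given as the dict that the camera call returned (one of the last four; its "shot" number tells which), for a name from the list of things; names that differ only in an ending like _2 or _b are one class to them, and where a whole thing is asked for, a point or a joint stands for the part that bears it (a point fixed in the world has none). Each returns a list of dicts, best first, with "conf" (0 to 1); they miss things now and then, are a little off and sometimes report something else, mostly with a low value. They report only what shows in the picture. A call takes as long as a camera call.
- robot.look_for(target, picture): "xy" ([column, row] in pixels, amid what is visible of it).
The state is a dict: "time": time; "qpos": joint angles; "qvel": joint speeds; "joint_efforts": joint torques, N m; "tool_pos": TCP position; "tool_rot": TCP orientation; "contact_force": force on the tool from outside, world axes, zero at the start; "torque": the same for the moment, N m; "opening": finger opening in m.
Only numpy, scipy, OpenCV 4.12 (cv2) and the standard library are available. Lean on these libraries where they do the work, as an engineer would, in place of code of your own. Each camera call takes 0.05 s, during which the arm holds its last target. There are 200 camera calls.

## Working session

There is one attempt and no reset: what is moved stays moved. The work goes in short steps, Python scripts to look and compute and a shell command to move; the robot and the scene stay as the last step left them, time stands still between calls to the robot, and variables do not carry over. Pictures are saved under pics/ and viewed, on a budget of 10 in all, crops included, one or two more only if the job needs it, and the job is handed in when it is done.

```bash
mkdir -p pics; ls; cat > h.py <<'E'
from cell import robot
import numpy as np, cv2
def ray(p,uv):
    V=np.array(p["view"]);R=V[:3,:3];c=-R.T@V[:3,3]
    d=R.T@np.linalg.inv(p["mtx"])@np.array([uv[0],uv[1],1.]);return c,d
def atz(p,uv,z):
    c,d=ray(p,uv);return c+d*(z-c[2])/d[2]
def proj(p,X):
    V=np.array(p["view"]);q=np.array(p["mtx"])@(V[:3,:3]@np.array(X)+V[:3,3]);return q[:2]/q[2]
def tri(ps,uvs):
    A=np.zeros((3,3));b=np.zeros(3)
    for p,u in zip(ps,uvs):
        c,d=ray(p,u);d/=np.linalg.norm(d);M=np.eye(3)-np.outer(d,d);A+=M;b+=M@c
    return np.linalg.solve(A,b)
E
python3 - <<'E'
from h import *
s=robot.observe();print({k:np.round(v,3) for k,v in s.items()},robot.pinch_z)
T=robot.read_camera("top");S=robot.read_camera("side")
cv2.imwrite("pics/top1.png",T["color"][:,:,::-1]);cv2.imwrite("pics/side1.png",S["color"][:,:,::-1])
for p in(T,S):
    c,d=ray(p,(320,240));print("cam",c.round(3),d.round(3))
for n in["tray_home","tray_front","slide_box","lid_hinge","lid_edge","cassette","timer","cup","strip_bottle","coverglass_box","marker","lancet_box","strip_reader_tray"]:
    for nm,p in(("T",T),("S",S)):
        try:
            r=robot.look_for(n,p)[:2];print(n,nm,[(np.round(q["xy"],1).tolist(),round(q["conf"],2),atz(p,q["xy"],.02).round(3).tolist()) for q in r])
        except Exception as e:print(n,nm,e)
E
```

```text
pics
{'time': np.float64(0.0), 'qpos': array([ 0.964,  0.343,  1.525,  0.   ,  1.275, -0.146]), 'qvel': array([-0.001,  0.   ,  0.001,  0.   , -0.001,  0.002]), 'joint_efforts': array([ 1.0000e-03, -4.3125e+01, -2.4422e+01,  7.2000e-02,  5.6000e-02,
       -0.0000e+00]), 'tool_pos': array([0.233, 0.47 , 0.404]), 'tool_rot': array([ 2.99 ,  1.569, -2.184]), 'contact_force': array([ 0.269,  0.207, -0.225]), 'torque': array([ 0.022, -0.005,  0.008]), 'opening': np.float64(0.092)} 0.1592
cam [ 0.48  -0.018  1.237] [ 0.094  0.022 -0.995]
cam [ 0.315 -1.009  0.965] [ 0.206  0.738 -0.643]
tray_home T [([363.7, 130.5], 0.71, [0.854, -0.086, 0.02])]
tray_home S [([420.8, 248.2], 0.73, [0.848, -0.022, 0.02])]
tray_front T [([209.5, 172.1], 0.63, [0.747, 0.271, 0.02]), ([392.3, 222.1], 0.52, [0.64, -0.156, 0.02])]
tray_front S [([311.0, 194.1], 0.65, [0.647, 0.273, 0.02]), ([355.6, 306.2], 0.62, [0.632, -0.164, 0.02])]
slide_box T [([201.8, 259.4], 0.71, [0.543, 0.279, 0.02])]
slide_box S [([272.4, 187.6], 0.66, [0.552, 0.332, 0.02]), ([319.9, 354.4], 0.26, [0.519, -0.273, 0.02])]
lid_hinge T [
[... 704 characters left out ...]
le T [([212.2, 171.9], 0.9, [0.748, 0.264, 0.02])]
strip_bottle S [([347.8, 183.4], 0.62, [0.761, 0.294, 0.02])]
coverglass_box T [([197.4, 211.9], 0.89, [0.653, 0.294, 0.02])]
coverglass_box S [([311.0, 192.7], 0.94, [0.649, 0.279, 0.02]), ([273.0, 170.6], 0.67, [0.572, 0.416, 0.02])]
marker T [([497.5, 284.7], 0.72, [0.503, -0.396, 0.02])]
marker S [([332.6, 412.8], 0.62, [0.504, -0.412, 0.02])]
lancet_box T [([158.3, 195.1], 0.67, [0.69, 0.387, 0.02])]
lancet_box S [([312.5, 166.8], 0.66, [0.687, 0.404, 0.02])]
strip_reader_tray T [([393.8, 221.0], 0.82, [0.643, -0.159, 0.02])]
strip_reader_tray S [([357.0, 298.9], 0.73, [0.642, -0.144, 0.02]), ([311.7, 166.7], 0.4, [0.685, 0.405, 0.02])]
```

View pics/top1.png

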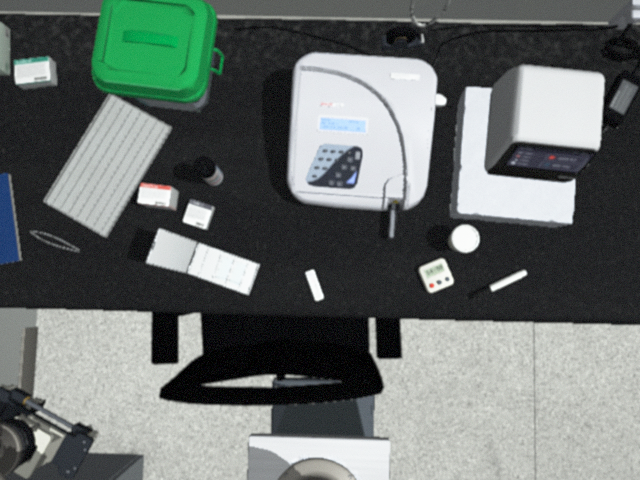

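View pics/side1.png

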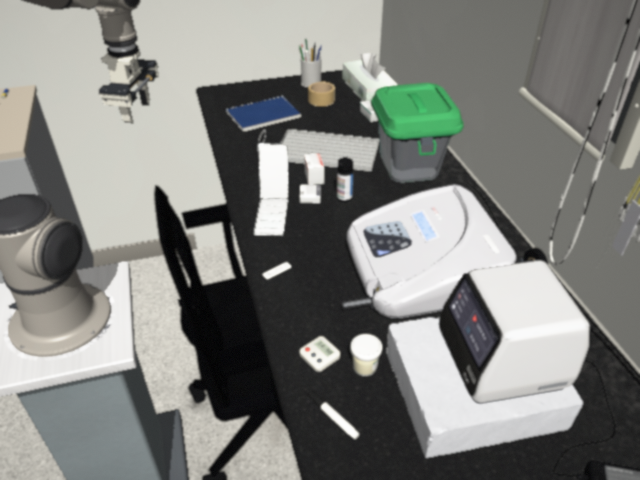

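Top: the reader is at (365,130) with the tray tongue from (394,200) to (392,237). The box spans (258,268)/(248,294) to the lid at (150,245), and the hinge is near (191,256). The bystanders match what the networks report. I'll enlarge the key regions.

```bash
python3 - <<'E'
from h import *
a=cv2.imread("pics/top1.png");b=cv2.imread("pics/side1.png")
r=lambda i,x,y,w,h,W,H:cv2.resize(i[y:y+h,x:x+w],(W,H),interpolation=cv2.INTER_CUBIC)
# top box 140..270 x 220..300 (x5 =650x400) ; tray
o=np.zeros((600,800,3),np.uint8)
o[:320,:520]=r(a,140,220,130,80,520,320)
o[:320,540:780]=np.clip(r(a,365,180,60,80,240,320).astype(float)*2.5,0,255)
o[330:600,:270]=r(b,240,135,60,60,270,270)
o[330:600,280:550]=r(b,240,180,60,60,270,270)
o[330:600,560:800]=np.clip(r(b,330,270,60,67,240,270).astype(float)*2.5,0,255)
cv2.imwrite("pics/c1.png",o)
E
```

```text
(no output)
```

View pics/c1.png

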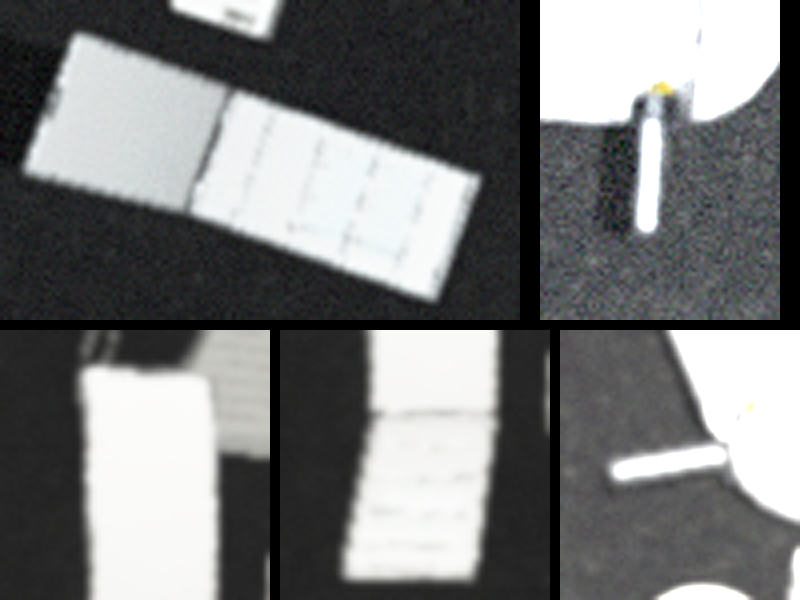

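```bash
python3 - <<'E'
from h import *
T=robot.read_camera("top");S=robot.read_camera("side")
P={"h1":((197.5,242.5),(288.2,198.9),.01),"h2":((187.5,273),(260,198.2),.01),
"f1":((260,264.2),(282.7,235.1),.008),"f2":((249.5,295),(254,235.1),.008),
"e1":((159.5,228.3),(286.7,145),None),"e2":((146.3,263.8),(258.2,143.9),None),
"tip":((392,237.5),(343.5,304.7),.023),"root":((393,209.5),(371,301),.023)}
for k,(t,s,z) in P.items():
    print(k,tri((T,S),(t,s)).round(3),*( [atz(T,t,z).round(3),atz(S,s,z).round(3)] if z else []))
# reader front corners in top pic
for uv in((300,201),(425,205)): print(atz(T,uv,.057).round(3))
E
```

```text
h1 [0.585 0.295 0.   ] [0.583 0.293 0.01 ] [0.585 0.282 0.01 ]
h2 [0.512 0.315 0.004] [0.512 0.313 0.01 ] [0.511 0.306 0.01 ]
f1 [ 0.537  0.148 -0.002] [0.536 0.146 0.008] [0.535 0.136 0.008]
f2 [ 0.465  0.17  -0.003] [0.465 0.168 0.008] [0.465 0.156 0.008]
e1 [0.599 0.34  0.144]
e2 [0.526 0.362 0.147]
tip [ 0.605 -0.156  0.023] [ 0.605 -0.156  0.023] [ 0.606 -0.155  0.023]
root [ 0.67  -0.157  0.019] [ 0.669 -0.157  0.023] [ 0.669 -0.161  0.023]
[0.678 0.055 0.057]
[ 0.676 -0.224  0.057]
```

```bash
cat >> h.py <<'E'
from scipy.spatial.transform import Rotation as Ro
def go(tips,s=None):
    "shifts in cm along tool axes to bring fingertip centre to each of tips"
    s=s or robot.observe();R=Ro.from_euler("xyz",s["tool_rot"]).as_matrix();p=np.array(s["tool_pos"])
    print("t",s["time"],"tip",(p+.178*R[:,0]).round(4),"F",np.round(s["contact_force"],1),"open",round(float(s["opening"]),3));print(R.round(3))
    for t in tips: print(t,"->",(100*R.T@(np.array(t)-p-.178*R[:,0])).round(2))
E
python3 - <<'E'
from h import *
go([(.582,.409,.227),(.582,.409,.105)])
E
```

```text
t 1.5 tip [0.2334 0.4703 0.2268] F [-0.4  1.1  0.7] open 0.092
[[ 0.    -0.896  0.445]
 [ 0.     0.445  0.896]
 [-1.    -0.     0.   ]]
(0.582, 0.409, 0.227) -> [-2.000e-02 -3.395e+01  1.001e+01]
(0.582, 0.409, 0.105) -> [ 12.18 -33.95  10.01]
```

```bash
python3 -m jog '[{"fingers":1,"y":-6,"z":2,"spin":-4},{"fingers":1,"y":-12,"z":4,"spin":-8.5},{"fingers":1,"y":-18,"z":6,"spin":-8.5},{"fingers":1,"y":-24,"z":8,"spin":-8.5},{"fingers":1,"y":-29,"z":10,"spin":-8.5}]' 20; python3 - <<'E'
from h import *
go([(.582,.409,.227),(.582,.409,.105)])
E
```

```text
t 1.5 tip [0.2334 0.4703 0.2268] F [-0.4  1.1  0.7] open 0.092
[[ 0.    -0.896  0.445]
 [ 0.     0.445  0.896]
 [-1.    -0.     0.   ]]
(0.582, 0.409, 0.227) -> [-2.000e-02 -3.395e+01  1.001e+01]
(0.582, 0.409, 0.105) -> [ 12.18 -33.95  10.01]$[0]: bad value
```

```bash
python3 -m jog '[{"fingers":1.0,"x":0.0,"y":-6.0,"z":2.0,"spin":-4.0}]' 20; python3 -m jog --help | head -20
```

```text
time: 1.62
tool_pos: [0.2932, 0.4625, 0.4052]
tool_rot: [1.09, 1.57, 2.277]
contact_force: [0.3, 1.2, 0.3]
opening: 0.0858invalid input: not JSON, or not a number
```

```bash
python3 - <<'E'
from h import *
go([(.582,.409,.227),(.582,.409,.105)])
E
```

```text
t 1.625 tip [0.2931 0.4626 0.2272] F [0.3 1.2 0.3] open 0.086
[[-0.001 -0.927  0.374]
 [ 0.001  0.374  0.927]
 [-1.     0.001  0.001]]
(0.582, 0.409, 0.227) -> [ -0.   -28.8    5.85]
(0.582, 0.409, 0.105) -> [ 12.2  -28.81   5.84]
```

```bash
python3 -m jog '[{"fingers":1,"x":0,"y":-6,"z":1.2,"spin":-4},{"fingers":1,"x":0,"y":-12,"z":2.4,"spin":-4},{"fingers":1,"x":0,"y":-18,"z":3.6,"spin":-4},{"fingers":1,"x":0,"y":-24,"z":4.9,"spin":-4},{"fingers":1,"x":0,"y":-28.8,"z":5.9,"spin":-4}]' 20;python3 - <<'E'
from h import *
go([(.582,.409,.227),(.582,.409,.105),(.537,.271,.105)])
E
```

```text
time: 2.25
tool_pos: [0.5864, 0.4053, 0.4044]
tool_rot: [-1.516, 1.571, -0.268]
contact_force: [0.4, 1.0, -0.5]
opening: 0.0366
t 2.25 tip [0.5864 0.4053 0.2264] F [ 0.4  1.  -0.5] open 0.037
[[ 0.    -0.949  0.317]
 [-0.     0.317  0.949]
 [-1.    -0.     0.   ]]
(0.582, 0.409, 0.227) -> [-0.06  0.53  0.21]
(0.582, 0.409, 0.105) -> [12.14  0.53  0.21]
(0.537, 0.271, 0.105) -> [ 12.14   0.43 -14.31]
```

Fingers still closing. Descend behind the lid.

```bash
python3 -m jog '[{"fingers":1,"x":0,"y":0.5,"z":0.4,"spin":0},{"fingers":1,"x":0,"y":0.5,"z":0.4,"spin":0},{"fingers":1,"x":5,"y":0.5,"z":0.4,"spin":0},{"fingers":1,"x":10,"y":0.5,"z":0.4,"spin":0},{"fingers":1,"x":12,"y":0.5,"z":0.4,"spin":0}]' 20;python3 - <<'E'
from h import *
go([(.582,.409,.105),(.537,.271,.105)])
S=robot.read_camera("side");T=robot.read_camera("top")
o=np.hstack([cv2.resize(p["color"][y:y+150,x:x+100,::-1],(400,600),interpolation=cv2.INTER_CUBIC) for p,x,y in((S,220,70),(T,130,190))])
cv2.imwrite("pics/c2.png",o)
E
```

```text
time: 2.88
tool_pos: [0.5783, 0.4123, 0.2818]
tool_rot: [2.36, 1.566, -2.671]
contact_force: [0.1, 1.1, 0.1]
opening: 0.0008
t 2.875 tip [0.5775 0.4119 0.1038] F [0.1 1.1 0.1] open 0.001
[[-0.005 -0.949  0.314]
 [-0.002  0.314  0.949]
 [-1.     0.004 -0.004]]
(0.582, 0.409, 0.105) -> [-0.12 -0.52 -0.13]
(0.537, 0.271, 0.105) -> [ -0.07  -0.58 -14.65]
```

View pics/c2.png

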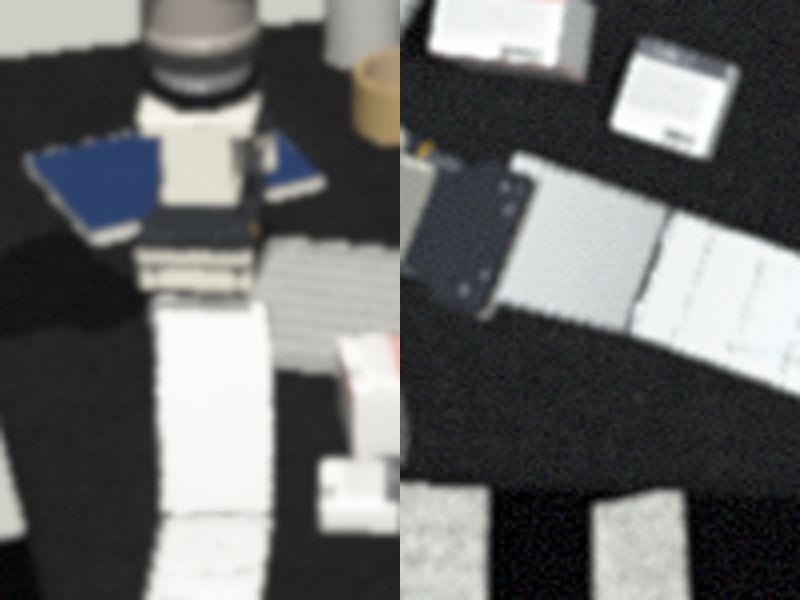

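The gripper stands behind the undisturbed lid and is centred on it (side: body at (205,260), lid top at (210,305)). Push it over.

```bash
python3 -m jog '[{"fingers":1,"x":0,"y":-0.5,"z":-1.5,"spin":0},{"fingers":1,"x":0,"y":-0.5,"z":-3,"spin":0},{"fingers":1,"x":0,"y":-0.5,"z":-4.5,"spin":0},{"fingers":1,"x":0,"y":-0.5,"z":-6,"spin":0},{"fingers":1,"x":0,"y":-0.5,"z":-7.5,"spin":0}]' 20;python3 -m jog '[{"fingers":1,"x":0,"y":0,"z":-1.5,"spin":0},{"fingers":1,"x":0,"y":0,"z":-3,"spin":0},{"fingers":1,"x":0,"y":0,"z":-4.5,"spin":0},{"fingers":1,"x":0,"y":0,"z":-6,"spin":0},{"fingers":1,"x":0,"y":0,"z":-7,"spin":0}]' 20;python3 - <<'E'
from h import *
go([(.537,.271,.105)])
S=robot.read_camera("side");T=robot.read_camera("top")
o=np.hstack([cv2.resize(p["color"][y:y+150,x:x+100,::-1],(400,600),interpolation=cv2.INTER_CUBIC) for p,x,y in((S,220,110),(T,170,190))])
cv2.imwrite("pics/c3.png",o)
E
```

```text
time: 3.6
tool_pos: [0.5616, 0.338, 0.2875]
tool_rot: [-0.847, 1.566, 0.403]
contact_force: [0.9, 0.7, 1.1]
opening: 0.0005
time: 4.22
tool_pos: [0.5393, 0.2716, 0.2849]
tool_rot: [0.382, 1.571, 1.632]
contact_force: [0.8, -0.2, -0.2]
opening: 0.0004
t 4.225 tip [0.5393 0.2716 0.1069] F [ 0.8 -0.2 -0.2] open 0.0
[[-0.    -0.949  0.316]
 [ 0.     0.316  0.949]
 [-1.     0.     0.   ]]
(0.537, 0.271, 0.105) -> [ 0.19  0.2  -0.13]
```

View pics/c3.png

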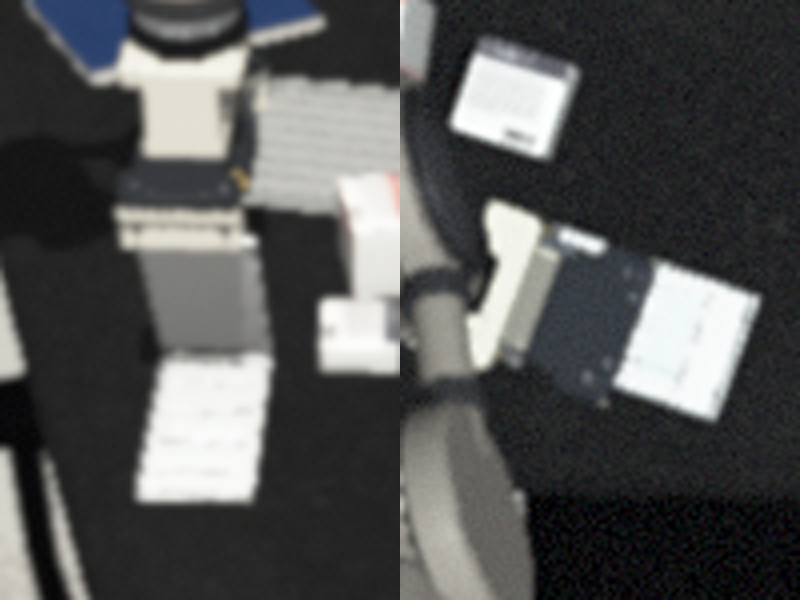

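The lid (side, 195,300) is past upright but still held by the fingers, and the box has not shifted. I'll push on.

```bash
python3 -m jog '[{"fingers":1,"x":0,"y":0,"z":-1.5,"spin":0},{"fingers":1,"x":0,"y":0,"z":-3,"spin":0},{"fingers":1,"x":0,"y":0,"z":-4.5,"spin":0},{"fingers":1,"x":0,"y":0,"z":-6,"spin":0},{"fingers":1,"x":0,"y":0,"z":-7,"spin":0}]' 20;python3 -m jog '[{"fingers":1,"x":-3,"y":0,"z":0,"spin":0},{"fingers":1,"x":-6,"y":0,"z":0,"spin":0},{"fingers":1,"x":-12,"y":0,"z":0,"spin":0},{"fingers":1,"x":-12,"y":0,"z":0,"spin":0}]' 20;python3 - <<'E'
from h import *
go([(.575,-.156,.22),(.575,-.156,.012)])
S=robot.read_camera("side");T=robot.read_camera("top")
o=np.hstack([cv2.resize(p["color"][y:y+150,x:x+100,::-1],(400,600),interpolation=cv2.INTER_CUBIC) for p,x,y in((S,220,110),(T,170,190))])
cv2.imwrite("pics/c4.png",o)
E
```

```text
time: 4.95
tool_pos: [0.5171, 0.2051, 0.2848]
tool_rot: [1.967, 1.571, -3.067]
contact_force: [-0.3, 0.3, 0.6]
opening: 0.0006
time: 5.45
tool_pos: [0.518, 0.2061, 0.4097]
tool_rot: [-1.004, 1.561, 0.246]
contact_force: [1.0, 0.4, -0.3]
opening: 0.0002
t 5.45 tip [0.5198 0.2065 0.2317] F [ 1.   0.4 -0.3] open 0.0
[[ 0.01  -0.949  0.316]
 [ 0.002  0.316  0.949]
 [-1.    -0.009  0.005]]
(0.575, -0.156, 0.22) -> [  1.14 -16.67 -32.66]
(0.575, -0.156, 0.012) -> [ 21.94 -16.49 -32.77]
```

View pics/c4.png

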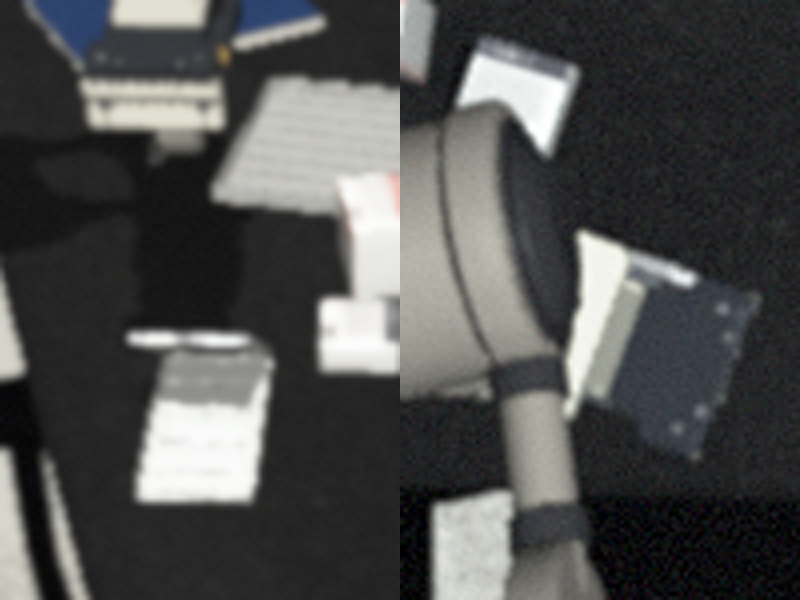

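The lid is mid-fall (side, edge-on at 190,340) and the fingers are clear of it. I'll move on to the tray and recheck the lid later.

```bash
python3 -m jog '[{"fingers":1,"x":0,"y":-2.6,"z":-5,"spin":-6},{"fingers":1,"x":0,"y":-5.2,"z":-10,"spin":-12},{"fingers":1,"x":0,"y":-7.8,"z":-15,"spin":-18},{"fingers":1,"x":0,"y":-10.4,"z":-20,"spin":-18},{"fingers":1,"x":0,"y":-13,"z":-25,"spin":-18}]' 20;python3 - <<'E'
from h import *
go([(.57,-.156,.22),(.57,-.156,.014)])
S=robot.read_camera("side");T=robot.read_camera("top")
o=np.hstack([cv2.resize(p["color"][y:y+150,x:x+100,::-1],(400,600),interpolation=cv2.INTER_CUBIC) for p,x,y in((S,220,130),(T,170,190))])
cv2.imwrite("pics/c5.png",o)
E
```

```text
time: 6.18
tool_pos: [0.5617, -0.074, 0.4029]
tool_rot: [1.251, 1.568, 2.815]
contact_force: [-0.2, 0.2, 0.3]
opening: 0.0008
t 6.175 tip [ 0.5611 -0.0738  0.2249] F [-0.2  0.2  0.3] open 0.001
[[-0.003 -1.     0.007]
 [ 0.001  0.007  1.   ]
 [-1.     0.003  0.001]]
(0.57, -0.156, 0.22) -> [ 0.47 -0.95 -8.22]
(0.57, -0.156, 0.014) -> [21.07 -1.01 -8.24]
```

View pics/c5.png

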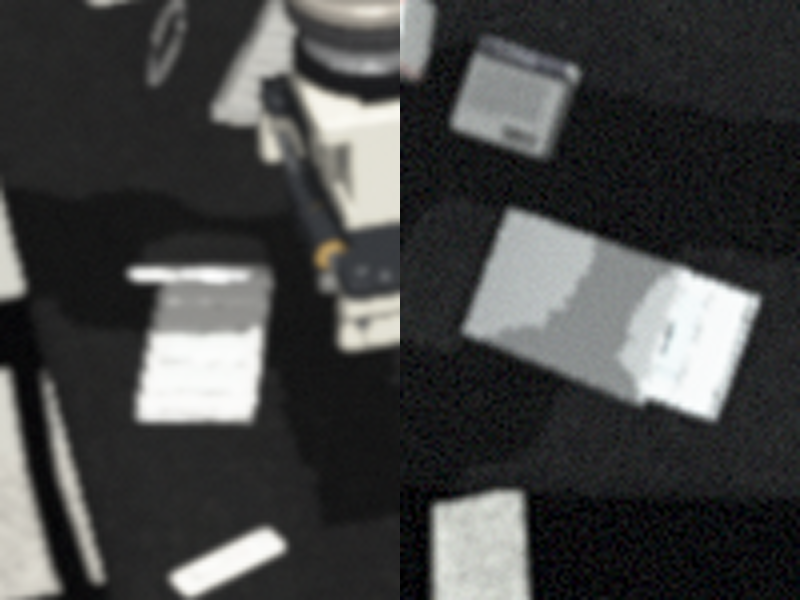

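The lid hangs at about 40° (its edge in the side view moved only from row 195 to 197), so hinge friction holds it or it is sinking slowly. I'll do the tray first, since I'm here, then press the lid down if needed.

```bash
python3 -m jog '[{"fingers":1,"x":0,"y":-0.5,"z":-4,"spin":0},{"fingers":1,"x":0,"y":-1,"z":-8.2,"spin":0},{"fingers":1,"x":5,"y":-1,"z":-8.2,"spin":0},{"fingers":1,"x":10,"y":-1,"z":-8.2,"spin":0},{"fingers":1,"x":13,"y":-1,"z":-8.2,"spin":0}]' 20;python3 - <<'E'
from h import *
go([(.57,-.156,.014),(.65,-.156,.014)])
S=robot.read_camera("side");T=robot.read_camera("top")
for n,p in(("S",S),("T",T)):
  for k in("tray_front","tray_home"): print(n,k,[(np.round(q["xy"],1),round(q["conf"],2),atz(p,q["xy"],.023).round(3)) for q in robot.look_for(k,p)[:2]])
o=np.hstack([np.clip(1.6*cv2.resize(p["color"][y:y+150,x:x+100,::-1].astype(np.float32),(400,600),interpolation=cv2.INTER_CUBIC),0,255) for p,x,y in((S,220,130),(S,310,200))])
cv2.imwrite("pics/c6.png",o)
E
```

```text
time: 6.9
tool_pos: [0.5701, -0.1531, 0.2706]
tool_rot: [1.127, 1.564, 2.69]
contact_force: [0.1, -0.2, 1.2]
opening: 0.0006
t 6.9 tip [ 0.5691 -0.1527  0.0926] F [ 0.1 -0.2  1.2] open 0.001
[[-0.006 -1.     0.007]
 [ 0.003  0.007  1.   ]
 [-1.     0.006  0.003]]
(0.57, -0.156, 0.014) -> [ 7.86 -0.14 -0.36]
(0.65, -0.156, 0.014) -> [ 7.81 -8.14 -0.3 ]
S tray_front [(array([355.6, 306.6]), 0.66, array([ 0.63 , -0.168,  0.023])), (array([319., 352.]), 0.38, array([ 0.518, -0.269,  0.023]))]
S tray_home [(array([423.4, 248.5]), 0.73, array([ 0.852, -0.028,  0.023]))]
T tray_front []
T tray_home [(array([360.5, 127.1]), 0.94, array([ 0.861, -0.078,  0.023]))][ WARN:0@5.561] global loadsave.cpp:1063 imwrite_ Unsupported depth image for selected encoder is fallbacked to CV_8U.
```

View pics/c6.png

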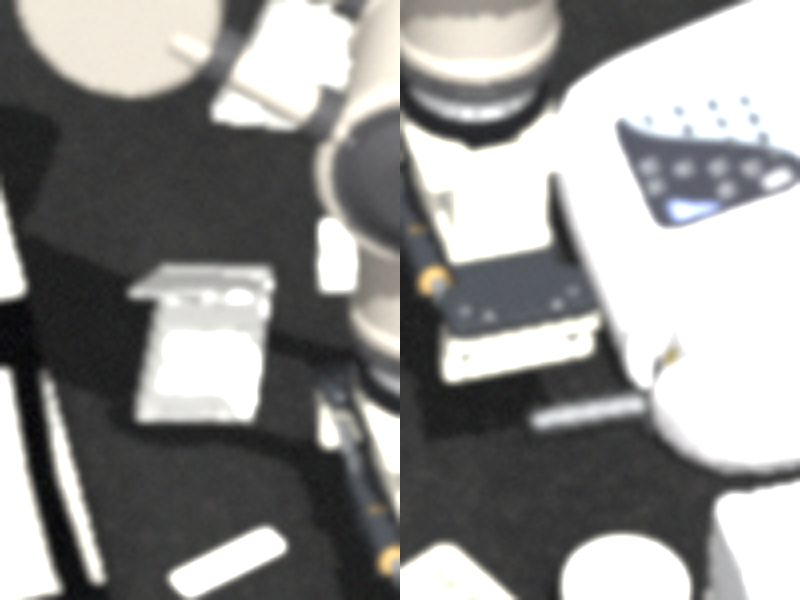

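The lid is sinking slowly by itself (edge now at side row 204). The tongue, with its end at side (343,304), is clear of the fingers. Descend and push.

```bash
python3 -m jog '[{"fingers":1,"x":4,"y":0,"z":-0.3,"spin":0},{"fingers":1,"x":7.5,"y":0,"z":-0.3,"spin":0},{"fingers":1,"x":7.8,"y":-0.2,"z":-0.3,"spin":0},{"fingers":1,"x":7.8,"y":-1.5,"z":-0.3,"spin":0},{"fingers":1,"x":7.8,"y":-3,"z":-0.3,"spin":0}]' 20;python3 -m jog '[{"fingers":1,"x":0,"y":-1,"z":0,"spin":0},{"fingers":1,"x":0,"y":-2,"z":0,"spin":0},{"fingers":1,"x":0,"y":-3,"z":0,"spin":0}]' 20;python3 - <<'E'
from h import *
go([(.65,-.156,.014)])
E
```

```text
time: 7.82
tool_pos: [0.6023, -0.1576, 0.1992]
tool_rot: [-2.033, 1.568, -0.469]
contact_force: [-2.0, -0.1, -0.4]
opening: 0.0004
time: 8.2
tool_pos: [0.6319, -0.1576, 0.1974]
tool_rot: [-1.896, 1.57, -0.332]
contact_force: [-0.3, -0.6, 1.1]
opening: 0.0006
t 8.2 tip [ 0.632  -0.1576  0.0194] F [-0.3 -0.6  1.1] open 0.001
[[ 0.001 -1.     0.007]
 [-0.     0.007  1.   ]
 [-1.    -0.001 -0.   ]]
(0.65, -0.156, 0.014) -> [ 0.54 -1.8   0.18]
```

```bash
python3 -m jog '[{"fingers":1,"x":0.3,"y":-0.4,"z":0,"spin":0},{"fingers":1,"x":0.3,"y":-0.8,"z":0,"spin":0}]' 20;python3 -m jog '[{"fingers":1,"x":0,"y":-0.3,"z":0,"spin":0}]'; python3 - <<'E'
from h import *
go([(.65,-.156,.014)])
S=robot.read_camera("side");T=robot.read_camera("top")
o=np.hstack([np.clip(1.6*cv2.resize(p["color"][y:y+h,x:x+w,::-1].astype(np.float32),(400,600),interpolation=cv2.INTER_CUBIC),0,255).astype(np.uint8) for p,x,y,w,h in((S,220,130,100,150),(S,330,250,60,90))])
cv2.imwrite("pics/c7.png",o)
E
```

```text
time: 8.45
tool_pos: [0.6393, -0.1575, 0.1932]
tool_rot: [1.196, 1.57, 2.76]
contact_force: [-2.0, -0.2, -0.3]
opening: 0.0002
time: 8.57
tool_pos: [0.6423, -0.1576, 0.1933]
tool_rot: [1.197, 1.57, 2.761]
contact_force: [-1.7, -1.5, -0.5]
opening: 0.0002
t 8.575 tip [ 0.6421 -0.1576  0.0153] F [-1.7 -1.5 -0.5] open 0.0
[[-0.001 -1.     0.007]
 [ 0.     0.007  1.   ]
 [-1.     0.001  0.   ]]
(0.65, -0.156, 0.014) -> [ 0.13 -0.79  0.16]
```

View pics/c7.png

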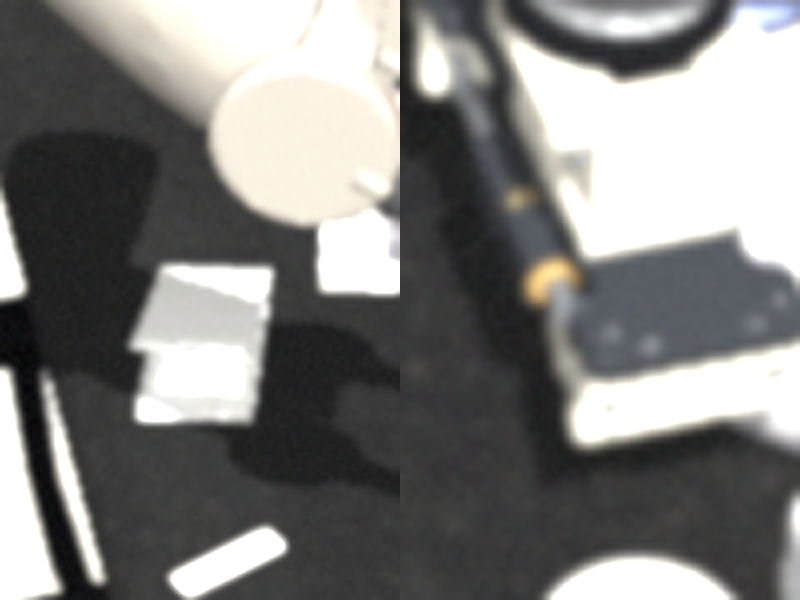

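The lid keeps sinking (edge at side row 217), and the fingers hide the tongue. Continue in small steps until the stop is felt.

```bash
J(){ grep -E 'pos|force'; }
python3 -m jog '[{"fingers":1,"x":0,"y":-0.2,"z":0,"spin":0}]'|J
python3 -m jog '[{"fingers":1,"x":0,"y":-0.2,"z":0,"spin":0}]'|J
python3 -m jog '[{"fingers":1,"x":0,"y":-0.2,"z":0,"spin":0}]'|J
```

```text
tool_pos: [0.6442, -0.1576, 0.1936]
contact_force: [-1.6, -0.5, -1.2]
tool_pos: [0.6463, -0.1577, 0.1936]
contact_force: [-2.1, 1.0, 0.1]
tool_pos: [0.6484, -0.1577, 0.1937]
contact_force: [-1.0, -0.4, -0.8]
```

```bash
J(){ grep -E 'pos|force'; }
python3 -m jog '[{"fingers":1,"x":0,"y":-0.2,"z":0,"spin":0}]'|J
python3 -m jog '[{"fingers":1,"x":0,"y":-0.2,"z":0,"spin":0}]'|J
python3 -m jog '[{"fingers":1,"x":0,"y":-0.2,"z":0,"spin":0}]'|J
```

```text
tool_pos: [0.6505, -0.1578, 0.1938]
contact_force: [-2.6, 0.3, -0.7]
tool_pos: [0.6525, -0.1578, 0.1937]
contact_force: [-1.3, -2.1, -0.2]
tool_pos: [0.6537, -0.1578, 0.1936]
contact_force: [-8.7, -1.5, 3.7]
```

```bash
J(){ grep -E 'pos|force'; }
python3 -m jog '[{"fingers":1,"x":0,"y":-0.1,"z":0,"spin":0}]'|J
python3 -m jog '[{"fingers":1,"x":0,"y":-0.1,"z":0,"spin":0}]'|J
```

```text
tool_pos: [0.6542, -0.1579, 0.1936]
contact_force: [-11.4, -0.3, 5.2]
tool_pos: [0.6546, -0.1579, 0.1936]
contact_force: [-14.4, -1.3, 7.0]
```

Force rises sharply at x = 0.653, so the front face is at about 0.6625, which fits tray_home. Back off and check both.

```bash
python3 -m jog '[{"fingers":1,"x":0,"y":2,"z":0,"spin":0},{"fingers":1,"x":0,"y":5,"z":0,"spin":0},{"fingers":1,"x":-5,"y":7,"z":0,"spin":0},{"fingers":1,"x":-10,"y":10,"z":0,"spin":0},{"fingers":1,"x":-15,"y":13,"z":3,"spin":0}]'
python3 -m jog '[{"fingers":1,"x":-4,"y":5,"z":3,"spin":0},{"fingers":1,"x":-6,"y":10,"z":6,"spin":0},{"fingers":1,"x":-6,"y":10,"z":6,"spin":0}]'
python3 - <<'E'
from h import *
S=robot.read_camera("side");T=robot.read_camera("top")
f=lambda p,x,y,w,h:np.clip(1.8*cv2.resize(p["color"][y:y+h,x:x+w,::-1].astype(np.float32),(400,300),interpolation=cv2.INTER_CUBIC),0,255).astype(np.uint8)
o=np.vstack([np.hstack([f(S,230,170,80,60),f(S,330,270,80,60)]),np.hstack([f(T,170,225,100,75),f(T,350,180,80,60)])])
cv2.imwrite("pics/c8.png",o);cv2.imwrite("pics/top2.png",T["color"][:,:,::-1])
for n,z in[("cassette",.005),("timer",.019),("cup",.068),("coverglass_box",.02),("lancet_box",.06),("strip_bottle",.1),("marker",.01),("slide_box",.012)]:
    print(n,[np.round(q["xy"],1).tolist() for q in robot.look_for(n,T)[:1]])
E
```

```text
time: 10.3
tool_pos: [0.5274, -0.1291, 0.3434]
tool_rot: [-1.863, 1.568, -0.302]
contact_force: [-0.2, 0.1, 0.6]
opening: 0.0001
time: 10.68
tool_pos: [0.4263, -0.0659, 0.4037]
tool_rot: [-1.743, 1.567, -0.178]
contact_force: [0.6, 0.4, -0.3]
opening: 0.0005
cassette [[314.5, 289.0]]
timer [[437.8, 276.6]]
cup [[462.8, 234.3]]
coverglass_box [[198.8, 212.4]]
lancet_box [[161.3, 193.9]]
strip_bottle [[209.1, 170.6]]
marker [[498.3, 281.9]]
slide_box [[221.9, 265.1]]
```

View pics/c8.png

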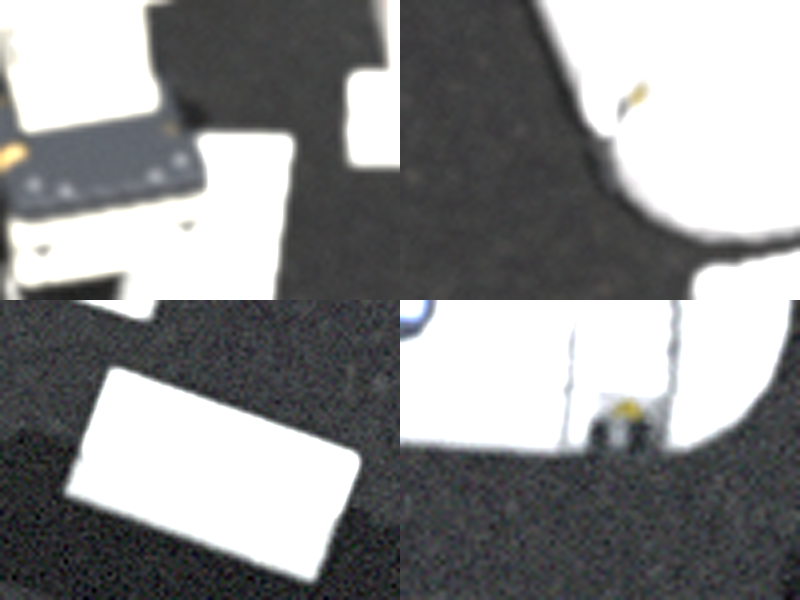

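The lid looks flat in the top view and the tongue is inside the front outline. I'll clear the view for a precise check, including numeric image differences for the bystanders.

```bash
python3 -m jog '[{"fingers":1,"x":-4,"y":4,"z":-3,"spin":0},{"fingers":1,"x":-8,"y":6,"z":-8,"spin":0},{"fingers":1,"x":-8,"y":6,"z":-12,"spin":0},{"fingers":1,"x":-8,"y":6,"z":-12,"spin":0}]'
python3 - <<'E'
from h import *
S=robot.read_camera("side");T=robot.read_camera("top")
cv2.imwrite("pics/side3.png",S["color"][:,:,::-1]);cv2.imwrite("pics/top3.png",T["color"][:,:,::-1])
for x in(.64,.65,.66,.67,.68):print(x,proj(T,(x,-.157,.023)).round(1),proj(S,(x,-.157,.023)).round(1))
for nm,P,a in(("T",T,"pics/top1.png"),("S",S,"pics/side1.png")):
  A=cv2.imread(a).astype(np.float32);B=P["color"][:,:,::-1].astype(np.float32)
  for n,X in dict(cassette=(.49,.012,.005),timer=(.519,-.262,.019),cup=(.59,-.3,.05),cover=(.651,.287,.022),lancet=(.683,.392,.05),bottle=(.735,.265,.06),marker=(.505,-.4,.01)).items():
    u,v=np.round(proj(P,X)).astype(int);c=lambda I:cv2.cvtColor(I[v-22:v+22,u-22:u+22],cv2.COLOR_BGR2GRAY)
    sh,r=cv2.phaseCorrelate(c(A),c(B),cv2.createHanningWindow((44,44),cv2.CV_32F));print(nm,n,np.round(sh,2),round(r,2))
g=lambda p,x,y,w,h,k:np.clip(k*cv2.resize(p["color"][y:y+h,x:x+w,::-1].astype(np.float32),(400,300),interpolation=cv2.INTER_CUBIC),0,255).astype(np.uint8)
cv2.imwrite("pics/c9.png",np.vstack([np.hstack([g(S,240,180,60,45,1),g(S,350,285,40,30,2)]),np.hstack([g(T,170,225,100,75,1),g(T,375,195,40,30,2)])]))
E
```

```text
time: 11.68
tool_pos: [0.3673, -0.1895, 0.4815]
tool_rot: [-2.569, 1.57, -1.01]
contact_force: [-0.1, 0.8, -0.6]
opening: 0.0005
0.64 [392.8 222.1] [358.2 302.2]
0.65 [392.9 217.8] [362.4 301.3]
0.66 [393.  213.5] [366.7 300.4]
0.67 [393.  209.2] [370.9 299.5]
0.68 [393.1 204.9] [375.1 298.6]
T cassette [0.32 0.41] 0.88
T timer [0.45 0.54] 0.86
T cup [0.51 0.57] 0.84
T cover [0.6  0.43] 0.92
T lancet [0.54 0.46] 0.96
T bottle [0.43 0.92] 1.11
T marker [0.49 0.55] 1.12
S cassette [0.37 0.48] 0.97
S timer [0.42 0.48] 0.97
S cup [0.52 0.48] 0.95
S cover [0.35 0.44] 0.96
S lancet [0.48 0.48] 0.94
S bottle [0.52 0.52] 0.93
S marker [0.41 0.5 ] 1.01
```

View pics/c9.png

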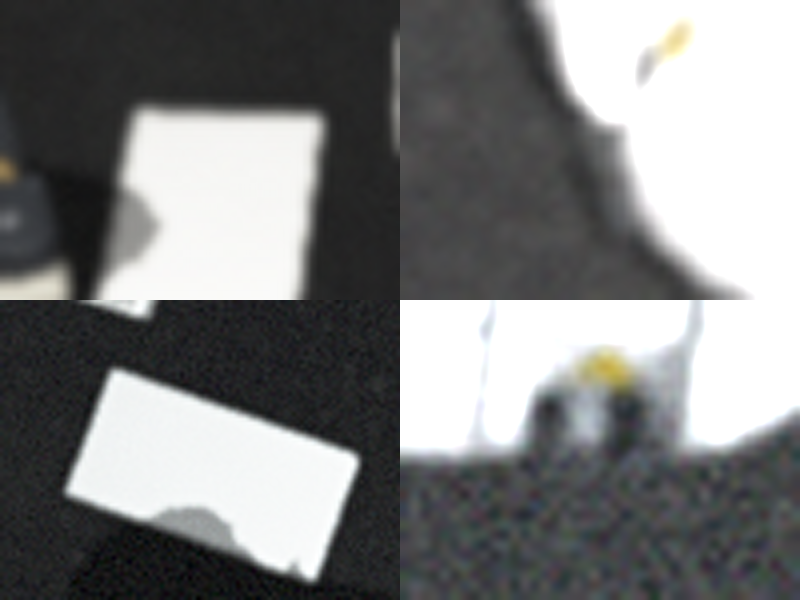

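Bystanders show the same uniform ~0.45 px bias everywhere, so they are unmoved. The box corners are where they were, and the tongue end sits level with the front lip in its recess, with nothing protruding. One last look at the lid's free end, which the crop cut off.

```bash
python3 - <<'E'
from h import *
A=cv2.imread("pics/side3.png")
for _ in range(10):S=robot.read_camera("side")
B=S["color"][:,:,::-1]
d=np.abs(A[195:245,245:300].astype(int)-B[195:245,245:300]).mean();print("diff",d, robot.observe()["time"])
cv2.imwrite("pics/c10.png",cv2.resize(B[190:250,240:320],(800,600),interpolation=cv2.INTER_CUBIC))
# expected shut-lid free-edge top corners, from measured box
for z in(.0,.012,.02):
  print(z,proj(S,(.537,.148,z)).round(1),proj(S,(.465,.17,z)).round(1))
E
```

```text
diff 2.169939393939394 12.275
0.0 [282.5 234.4] [253.4 234.1]
0.012 [282.3 230.8] [253.  230.5]
0.02 [282.1 228.4] [252.8 228. ]
```

View pics/c10.png

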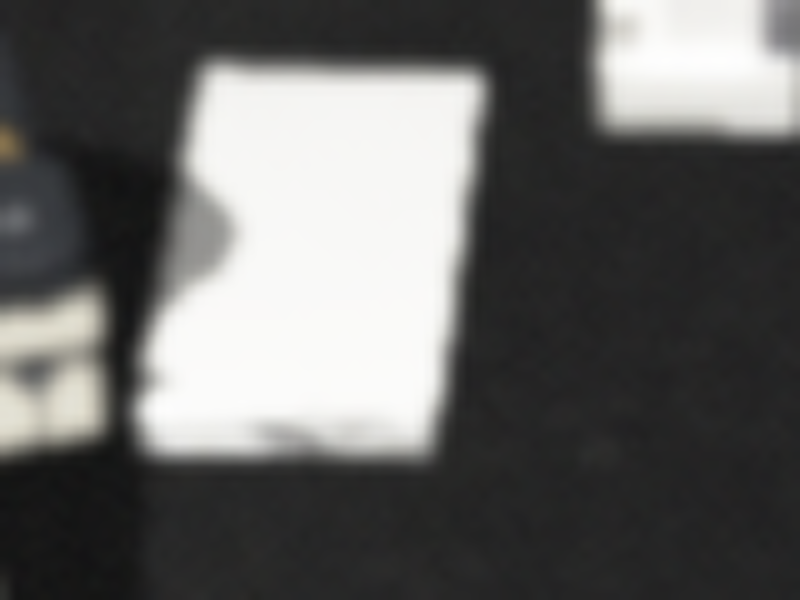

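The box front face spans rows 232 to 236, about 3.6 px or 12 mm, so the lid is flat and shut.

```bash
python3 -c "
from cell import robot
print(robot.hand_in())"
```

```text
the job is handed in; nothing more can be done
None
```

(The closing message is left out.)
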